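# Switch on the hob under the griddle

### The job

Switch the griddle's side of the two-zone hob on: press the round power key in the middle of the hob's front edge, then the oblong key in front of the zone on which the griddle stands (not the saucepan's key). Press each key straight down until it resists firmly and keep it pressed for about a second, but do not lean hard on it; leave the griddle where it stands.

Things in the scene. Friction and masses are not known exactly. Their poses are not given: they have to be found in the camera images.
- key_power: Power key: round grey membrane key, 48 mm across, mid-way along the dark strip at the hob's edge nearest the robot. Origin: centre of its top face, 59 mm above the counter, 4 mm above the glass. z up, y to the left key, x away from the robot. All keys: 2 mm travel at 5 N/mm, then a hard stop; one registers when 3.5 to 40 N is held 0.3 s (6 to 10 N is good) and springs back; a 120 N blow breaks it.
- key_left: Left zone's key: oblong grey membrane key, 40 (x) by 60 mm (y), on the strip 145 mm left (+y of the power key) of the power key. Origin: centre of its top face, 4 mm above the glass; axes, travel and force as the power key. Its zone (ring marks) is centred 180 mm beyond it (+x). Over 2 N on it is wrong if the griddle is not on that zone.
- key_right: Right zone's key: same as the left one, 145 mm right (-y) of the power key; its zone is centred 180 mm beyond it (+x). Over 2 N on it is wrong if the griddle is not on that zone. The hob is fixed, 360 x 580 mm, its flat glass 55 mm above the counter, turned up to 12 degrees. Nothing else on the strip is a key.
- griddle: Griddle: low square ridged cast-iron plate, 200 x 200 x 22 mm, loop handles on two sides (264 mm over them), about 2 kg, loose on the left or right zone. Origin: centre of its underside, on the glass. On the other zone: a round steel saucepan, 62 mm high, handle away from the robot. Beside the hob: a spice grinder (144 mm high, push button on top), a salt cellar, a pot holder disc.

How it is judged:
On the way, in this order (a step that is already met when the one before it is completed fails the run):
1. the power key is pressed with a fingertip at 3.5 to 40 N for 0.3 s (contact force between the fingers and key_power above 3.5 N and contact force between anything else and key_power below 40 N), for 0.3 s.
2. then the key in front of the griddle's zone is pressed with a fingertip at 3.5 to 40 N for 0.3 s (((y of griddle in the frame of key_power above 0 m and contact force between the fingers and key_left above 3.5 N) or (y of griddle in the frame of key_power below 0 m and contact force between the fingers and key_right above 3.5 N)) and contact force between anything else and key_left below 40 N and contact force between anything else and key_right below 40 N), for 0.3 s.
At the end, for the whole second after the job is handed in: The power key and then the key of the griddle's zone have been pressed, all three keys are free again (under 0.5 N on each), and the griddle stands at rest within 20 mm of where it was, on its zone (distance of griddle from where it was at the start of the episode below 0.02 m and linear speed of griddle below 0.02 m/s and contact force between anything else and key_power below 0.5 N and contact force between anything else and key_left below 0.5 N and contact force between anything else and key_right below 0.5 N); the robot touches nothing.
It fails at once if the key of the zone without the griddle is pressed (over 2 N) ((y of griddle in the frame of key_power above 0 m and contact force between anything else and key_right above 2 N) or (y of griddle in the frame of key_power below 0 m and contact force between anything else and key_left above 2 N)).
It fails at once if a key is struck or leaned on with more than 120 N (contact force between anything else and key_power above 120 N or contact force between anything else and key_left above 120 N or contact force between anything else and key_right above 120 N).
It fails at once if the griddle is shifted by more than 20 mm (distance of griddle from where it was at the start of the episode above 0.02 m).
It also fails if it takes over 38 s, if anything falls off the work surface, if the arm or the gripper's body presses on something with over 40 N, if the wrist force passes 120 N, or if a joint passes its speed limit or range.

### The arm

A 6-joint arm with a two-finger parallel gripper is mounted at the origin on the work surface. World frame = base frame: x ahead of the robot, y to its left, z up, the work surface at z = 0. Lengths are in m, angles in rad, forces in N, time in s.
With the tool pointing down it reaches from about 0.275 to 0.775 m from the base axis. Payload 14.6 kg.
Tool frame: the origin (TCP) lies midway between the tips of the shut fingers; the grasp point (between the pads) lies 19 mm behind it; z points along the fingers, y is the direction in which the jaws open and shut (so a half turn about z gives the same grasp; the last joint's range is limited). The gripper opens to 85 mm and grips with 20 to 120 N. Pads are 22 mm wide; open, the fingers measure 114 mm over their backs; the gripper's body (76 mm by 85 mm) begins 54 mm behind the grasp point. The pads swing forward as they close: fully open they stand 13 mm farther back than shut.
Start: joints at [1.099, 0.263, -0.048, 1.259, 0, 1.415], TCP at [0.164, 0.499, 0.231] pointing down, gripper open.
Joint ranges: [-2.65, 2.65], [-0.89, 1.7], [-1.18, 1.37], [-2.13, 2.11], [-1.35, 1.29], [-3.14, 3.14]. Speed limits (rad/s): [1.89, 1.89, 2.57, 2.79, 3.14, 3.14].

### API

Orientations are given as a unit quaternion [x, y, z, w].
In Python, from rig import bot, eyes, ticket gives the robot as it stands. The module is installed in compiled form; this text tells all that it offers.
- The arm moves only by the tool carry_out, never from a script. Its argument "series" is a list of rows, each an object with "dr": the turn, a rotation vector about the tool's x, y, z in rad, a list of three; "xyz": the shift along the tool's x, y, z in mm, a list of three; "hand": the closure, from -1 (fully open) to 1 (shut), so that 0 is half open. In form: [{"dr": [ax, ay, az], "xyz": [dx, dy, dz], "hand": hand}, ...]. A call has 1 to 5 rows; each row is the pose to reach, as a shift and turn from the pose commanded when the call began, along the tool's axes at that moment; what a row does not reach only later rows make up. A row lasts 1/8 s, in which the tool goes at most 62.5 mm and 10.7 degrees, less where a joint would pass 70% of its speed; a pose out of reach is approached as far as the arm can. A call with a gripper value outside its range is refused whole. The fingers move at their own pace and stop on an object; the grip force is fixed at half the most. Time passes only in rows, so rows that repeat a pose let the fingers close. It gives the time, the measured TCP pose, the force and the opening at its end, in the units of the state.
- bot.observe(): the state, without advancing time (a new reading comes with each control period).
- eyes.snapshot(name): name is "side" or "top"; returns the picture (480x640x3 uint8, red, green, blue); there is no depth.
- eyes.camera_params(name): a dict with "K" (3x3 intrinsics, pixels), "extrinsics" (4x4, takes a point from world to camera coordinates). Camera axes: x right, y up, looking along -z (the intrinsics and any distortion apply to the point x, -y, -z); pixel columns grow to the right and rows downward; lengths in m; the calibration is good to about 2 mm. A picture is of the moment at which its call begins. camera_params takes no time and is no camera call.
- ticket.close_job(): hands the job in, once; it reports no verdict.
The state is a dict: "time_s": time; "joints": joint angles; "qd": joint speeds; "tau": joint torques, N m; "eef_pos": TCP position; "tcp_rot": TCP orientation; "ft_force": force on the tool from outside, world axes, zero at the start; "wrist_torque": the same for the moment, N m; "gripper_width": finger opening in m.
Only numpy, scipy, OpenCV 4.12 (cv2) and the standard library are available. Lean on these libraries where they do the work, as an engineer would, in place of code of your own. Each camera call takes 0.05 s, during which the arm holds its last target. There are 200 camera calls.

## Working session

There is one attempt and no reset: what is moved stays moved. The work goes in short steps, Python scripts to look and compute and a tool call to move; the robot and the scene stay as the last step left them, time stands still between calls to the robot, and variables do not carry over. Pictures are saved under pics/ and viewed, about 8 in all and at most 12, crops included, and the job is handed in when it is done.

Besides the shell and the picture viewer there is one more tool, called as a command line: name --argument value ..., lists and objects as JSON in quotes. carry_out: Moves the arm, as the interface text tells. Its arguments: {"type":"object","properties":{"series":{"type":"array"}},"required":["series"]}

```bash
mkdir -p pics
python3 - <<'E'
from rig import bot, eyes
import cv2
o=bot.observe(); print(o)
for n in("top","side"):
    cv2.imwrite(f"pics/{n}0.png",eyes.snapshot(n)[:,:,::-1]); p=eyes.camera_params(n); print(n,p)
E
```

```text
{'time_s': 0.0, 'joints': array([ 1.09866074e+00,  2.63544605e-01, -4.89138315e-02,  1.25941729e+00,
       -1.04029497e-05,  1.41548523e+00]), 'qd': array([-8.21745977e-05, -4.41522521e-04,  1.52832646e-03,  1.04033872e-03,
       -6.70305851e-04, -1.85108268e-04]), 'tau': array([ 1.40899181e-03, -6.37601352e+01,  3.84566867e+01,  1.36320759e-02,
       -3.08709559e-05,  2.72870835e-05]), 'eef_pos': array([0.16345314, 0.49862267, 0.23082234]), 'tcp_rot': array([ 1.57750506e-01,  9.87478854e-01, -5.14963025e-04, -1.61605104e-04]), 'ft_force': array([-0.50157138, -0.22111311, -0.6198906 ]), 'wrist_torque': array([ 0.00579397, -0.00751973,  0.02578363]), 'gripper_width': 0.08553081125248647}
top {'K': array([[576.55531342,   0.        , 310.31600169],
       [  0.        , 576.55531342, 246.02590803],
       [  0.        ,   0.        ,   1.        ]]), 'extrinsics': array([[ 0.0043017 , -0.99961126,  0.02754664,  0.00918793],
       [ 0.99874239,  0.00567071,  0.04981442, -0.60762187],
       [-0.04995127,  0.02729771,  0.99837854, -0.84133623],
       [ 0.        ,  0.        ,  0.        ,  1.        ]])}
side {'K': array([[498.05785805,   0.        , 314.04239488],
       [  0.        , 498.05785805, 235.39087453],
       [  0.        ,   0.        ,   1.        ]]), 'extrinsics': array([[-8.04194415e-01, -5.94366321e-01,  1.35865821e-04,
         4.90788102e-01],
       [ 3.10589430e-01, -4.20041350e-01,  8.52701278e-01,
        -2.58937146e-01],
       [-5.06759853e-01,  6.85779804e-01,  5.22398805e-01,
        -4.90761086e-01],
       [ 0.00000000e+00,  0.00000000e+00,  0.00000000e+00,
         1.00000000e+00]])}
```

View pics/top0.png

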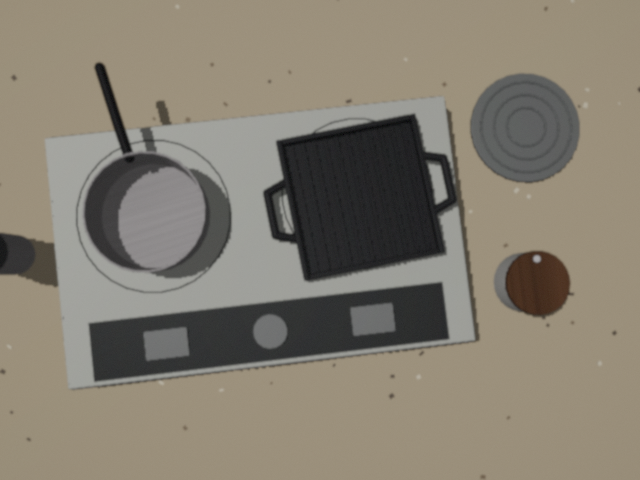

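View pics/side0.png

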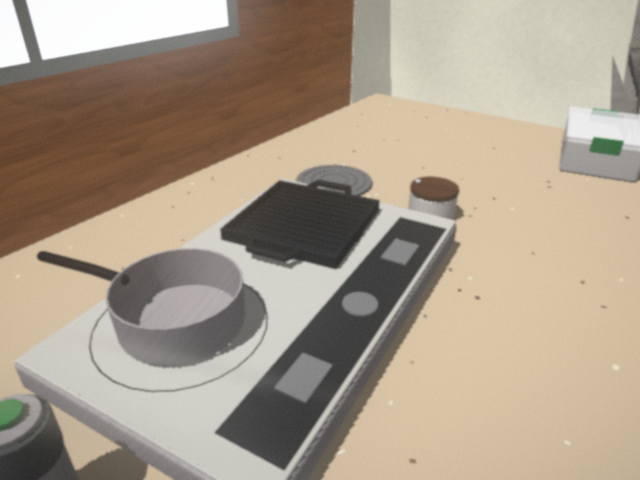

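The top view shows the power key at about (270,331), the left key at (166,344) and the right key at (373,319). The griddle is at (360,198) on the image's right, which is the -y zone, so its key is key_right. The side view agrees.

Run:
```python
from rig import bot, eyes
import cv2, numpy as np
from scipy.spatial.transform import Rotation as R
def ray(n,u,v,z):
    p=eyes.camera_params(n);E=p["extrinsics"];d=np.linalg.inv(p["K"])@[u,v,1];d=E[:3,:3].T@(d*[1,-1,-1])
    c=-E[:3,:3].T@E[:3,3];return c+d*(z-c[2])/d[2]
o=bot.observe();T=R.from_quat(o["tcp_rot"])
for n,seeds in(("top",[(270,331),(373,319),(166,344)]),("side",[(360,303),(400,250),(303,377)])):
    im=cv2.imread(f"pics/{n}0.png");g=cv2.GaussianBlur(im,(3,3),0)
    for s in seeds:
        m=np.zeros((482,642),np.uint8)
        cv2.floodFill(g.copy(),m,s,0,(14,)*3,(14,)*3,4|cv2.FLOODFILL_MASK_ONLY|cv2.FLOODFILL_FIXED_RANGE|(255<<8))
        M=cv2.moments(m[1:-1,1:-1],True);u,v=M["m10"]/M["m00"],M["m01"]/M["m00"]
        P=ray(n,u,v,.059);print(n,s,M["m00"],round(u,1),round(v,1),P.round(4),"tool mm",(T.inv().apply(P-o["eef_pos"])*1e3).round(1), "r",np.hypot(*P[:2]).round(3))
print(T.as_matrix().round(3))
```

```text
top (270, 331) 811.0 269.7 331.0 [0.4863 0.0697 0.059 ] tool mm [-440.4 -306.9  172.1] r 0.491
top (373, 319) 1092.0 372.2 318.8 [ 0.5035 -0.0739  0.059 ] tool mm [-501.5 -438.   172.2] r 0.509
top (166, 344) 1128.0 165.6 343.3 [0.4691 0.2137 0.059 ] tool mm [-379.3 -175.5  172. ] r 0.515
side (360, 303) 562.0 359.5 303.0 [0.4827 0.0721 0.059 ] tool mm [-436.3 -305.8  172.1] r 0.488
side (400, 250) 481.0 399.6 251.0 [ 0.4996 -0.0703  0.059 ] tool mm [-496.7 -435.8  172.2] r 0.505
side (303, 377) 1366.0 302.9 376.6 [0.4653 0.2167 0.059 ] tool mm [-374.7 -173.7  172. ] r 0.513
[[-0.95   0.312 -0.   ]
 [ 0.312  0.95  -0.001]
 [ 0.    -0.001 -1.   ]]
```

Both views agree to about 4 mm. I'll move above the power key with the fingers shut.

carry_out --series '[{"dr":[0,0,0],"xyz":[-44,-31,0],"hand":1},{"dr":[0,0,0],"xyz":[-88,-62,0],"hand":1},{"dr":[0,0,0],"xyz":[-132,-93,0],"hand":1},{"dr":[0,0,0],"xyz":[-176,-124,0],"hand":1},{"dr":[0,0,0],"xyz":[-220,-155,0],"hand":1}]'

```text
time_s: 0.72
eef_pos: [0.325, 0.2815, 0.2312]
tcp_rot: [0.158, 0.987, -0.0, -0.0]
ft_force: [0.9, 0.8, -0.3]
gripper_width: 0.0
```

carry_out --series '[{"dr":[0,0,0],"xyz":[-44,-31,20],"hand":1},{"dr":[0,0,0],"xyz":[-88,-62,45],"hand":1},{"dr":[0,0,0],"xyz":[-132,-93,70],"hand":1},{"dr":[0,0,0],"xyz":[-176,-124,95],"hand":1},{"dr":[0,0,0],"xyz":[-218,-151,120],"hand":1}]'

```text
time_s: 1.35
eef_pos: [0.4852, 0.0699, 0.1104]
tcp_rot: [0.158, 0.987, 0.0, -0.0]
ft_force: [0.8, 1.6, -0.3]
gripper_width: 0.0
```

carry_out --series '[{"dr":[0,0,0],"xyz":[0,0,0],"hand":1},{"dr":[0,0,0],"xyz":[0,0,0],"hand":1},{"dr":[0,0,0],"xyz":[0,0,0],"hand":1}]'

```text
time_s: 1.72
eef_pos: [0.4841, 0.0725, 0.1118]
tcp_rot: [0.157, 0.988, 0.0, 0.0]
ft_force: [0.3, -0.5, 0.4]
gripper_width: -0.0002
```

Run:
```python
from rig import bot, eyes
import cv2,numpy as np
print(bot.observe())
a=eyes.snapshot("top");b=eyes.snapshot("side")
cv2.imwrite("pics/both1.png",np.hstack([a[180:480,100:500],b[100:400,200:600]])[:,:,::-1])
```

```text
{'time_s': 1.725, 'joints': array([-1.81242853e-02,  2.73635127e-01, -3.74725757e-01,  9.21853057e-01,
        9.95997207e-05,  2.97473688e-01]), 'qd': array([ 0.00359727, -0.00287583, -0.00039299, -0.00068498, -0.00097769,
       -0.00177038]), 'tau': array([-8.92003980e-01, -5.93603897e+01,  3.39992738e+01, -1.58246543e-02,
       -1.39025634e-02,  7.43746961e-03]), 'eef_pos': array([0.48407589, 0.07246729, 0.11182231]), 'tcp_rot': array([1.57144901e-01, 9.87575512e-01, 8.98551098e-05, 2.81424393e-04]), 'ft_force': array([ 0.31557965, -0.52034075,  0.35001318]), 'wrist_torque': array([0.04396367, 0.03284601, 0.02883549]), 'gripper_width': -0.0001774335367140207}
```

View pics/both1.png

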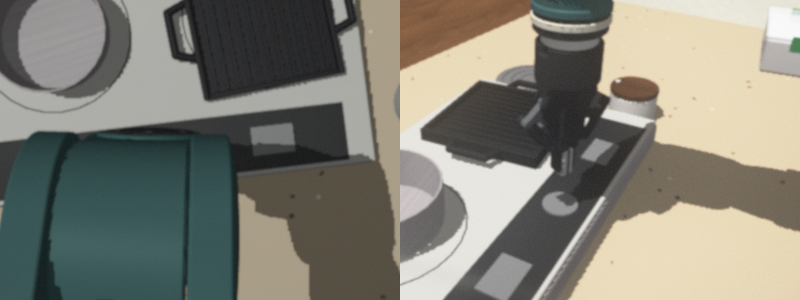

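The fingers hang right above the power key: the tip is at about (565,172) in the side crop and the key at (560,203). The griddle hasn't moved. I'll descend gently.

carry_out --series '[{"dr":[0,0,0],"xyz":[0,0,20],"hand":1},{"dr":[0,0,0],"xyz":[0,0,36],"hand":1},{"dr":[0,0,0],"xyz":[0,0,46],"hand":1},{"dr":[0,0,0],"xyz":[0,0,48],"hand":1},{"dr":[0,0,0],"xyz":[0,0,48],"hand":1}]'

```text
time_s: 2.45
eef_pos: [0.4846, 0.0718, 0.0637]
tcp_rot: [0.158, 0.987, 0.0, 0.0]
ft_force: [0.6, -0.3, -0.5]
gripper_width: 0.0001
```

carry_out --series '[{"dr":[0,0,0],"xyz":[0,0,1],"hand":1},{"dr":[0,0,0],"xyz":[0,0,2],"hand":1},{"dr":[0,0,0],"xyz":[0,0,3],"hand":1},{"dr":[0,0,0],"xyz":[0,0,4],"hand":1},{"dr":[0,0,0],"xyz":[0,0,4],"hand":1}]'

```text
time_s: 3.08
eef_pos: [0.4844, 0.0716, 0.0592]
tcp_rot: [0.158, 0.987, -0.0, -0.0]
ft_force: [-0.3, 0.4, -0.4]
gripper_width: 0.0003
```

carry_out --series '[{"dr":[0,0,0],"xyz":[0,0,0.5],"hand":1},{"dr":[0,0,0],"xyz":[0,0,1],"hand":1},{"dr":[0,0,0],"xyz":[0,0,1],"hand":1}]'

```text
time_s: 3.45
eef_pos: [0.4845, 0.0716, 0.0584]
tcp_rot: [0.158, 0.987, -0.0, 0.0]
ft_force: [-1.0, -0.2, 3.9]
gripper_width: 0.0001
```

carry_out --series '[{"dr":[0,0,0],"xyz":[0,0,0.5],"hand":1},{"dr":[0,0,0],"xyz":[0,0,1],"hand":1},{"dr":[0,0,0],"xyz":[0,0,1],"hand":1},{"dr":[0,0,0],"xyz":[0,0,1],"hand":1},{"dr":[0,0,0],"xyz":[0,0,1],"hand":1}]'

```text
time_s: 4.08
eef_pos: [0.4845, 0.0716, 0.0575]
tcp_rot: [0.158, 0.987, -0.0, 0.0]
ft_force: [-1.7, -0.2, 7.3]
gripper_width: -0.0001
```

carry_out --series '[{"dr":[0,0,0],"xyz":[0,0,0.3],"hand":1},{"dr":[0,0,0],"xyz":[0,0,0.3],"hand":1},{"dr":[0,0,0],"xyz":[0,0,0.3],"hand":1},{"dr":[0,0,0],"xyz":[0,0,0.3],"hand":1},{"dr":[0,0,0],"xyz":[0,0,0.3],"hand":1}]'

```text
time_s: 4.7
eef_pos: [0.4845, 0.0717, 0.0572]
tcp_rot: [0.158, 0.987, 0.0, 0.0]
ft_force: [-2.1, -0.0, 8.0]
gripper_width: -0.0
```

carry_out --series '[{"dr":[0,0,0],"xyz":[0,0,-5],"hand":1},{"dr":[0,0,0],"xyz":[0,0,-25],"hand":1},{"dr":[0,0,0],"xyz":[0,0,-50],"hand":1},{"dr":[0,0,0],"xyz":[0,0,-60],"hand":1},{"dr":[0,0,0],"xyz":[0,0,-60],"hand":1}]'

```text
time_s: 5.32
eef_pos: [0.4847, 0.0717, 0.1171]
tcp_rot: [0.158, 0.987, 0.0, 0.0]
ft_force: [-1.1, 0.3, -0.4]
gripper_width: -0.0002
```

carry_out --series '[{"dr":[0,0,0],"xyz":[-15,-33,0],"hand":1},{"dr":[0,0,0],"xyz":[-30,-66,0],"hand":1},{"dr":[0,0,0],"xyz":[-46,-99,0],"hand":1},{"dr":[0,0,0],"xyz":[-61,-131,0],"hand":1},{"dr":[0,0,0],"xyz":[-61,-131,0],"hand":1}]'

```text
time_s: 5.95
eef_pos: [0.5014, -0.0736, 0.1159]
tcp_rot: [0.159, 0.987, -0.0, -0.001]
ft_force: [-0.1, 0.9, 0.1]
gripper_width: -0.0002
```

Run:
```python
from rig import bot, eyes
import cv2,numpy as np
a=eyes.snapshot("top");b=eyes.snapshot("side")
cv2.imwrite("pics/both2.png",np.hstack([a[80:380,200:600],b[100:400,200:600]])[:,:,::-1])
```

```text
(no output)
```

View pics/both2.png

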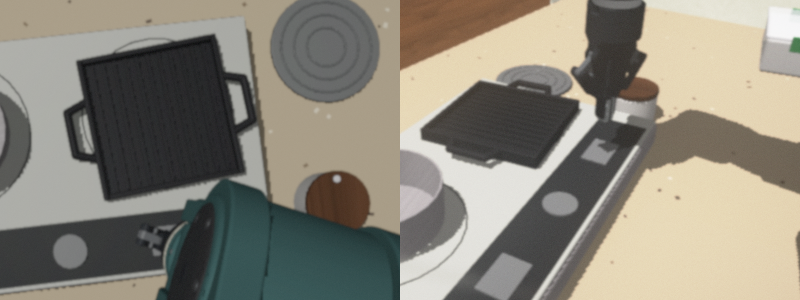

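The fingers are above the right key: tip at about (604,121), key at (600,152) in the side crop. They are clear of the griddle, so I'll press.

carry_out --series '[{"dr":[0,0,0],"xyz":[0,0,20],"hand":1},{"dr":[0,0,0],"xyz":[0,0,40],"hand":1},{"dr":[0,0,0],"xyz":[0,0,51],"hand":1},{"dr":[0,0,0],"xyz":[0,0,54],"hand":1},{"dr":[0,0,0],"xyz":[0,0,54],"hand":1}]'

```text
time_s: 6.68
eef_pos: [0.5017, -0.0716, 0.0632]
tcp_rot: [0.158, 0.988, -0.0, 0.0]
ft_force: [-0.7, 0.3, -0.4]
gripper_width: -0.0001
```

carry_out --series '[{"dr":[0,0,0],"xyz":[0,0,1],"hand":1},{"dr":[0,0,0],"xyz":[0,0,2],"hand":1},{"dr":[0,0,0],"xyz":[0,0,3],"hand":1},{"dr":[0,0,0],"xyz":[0,0,4],"hand":1},{"dr":[0,0,0],"xyz":[0,0,4],"hand":1}]'

```text
time_s: 7.3
eef_pos: [0.5016, -0.0719, 0.0589]
tcp_rot: [0.158, 0.987, 0.0, -0.0]
ft_force: [0.1, -0.5, 0.4]
gripper_width: -0.0002
```

carry_out --series '[{"dr":[0,0,0],"xyz":[0,0,0.6],"hand":1},{"dr":[0,0,0],"xyz":[0,0,1.2],"hand":1},{"dr":[0,0,0],"xyz":[0,0,1.8],"hand":1},{"dr":[0,0,0],"xyz":[0,0,1.8],"hand":1},{"dr":[0,0,0],"xyz":[0,0,1.8],"hand":1}]'

```text
time_s: 7.92
eef_pos: [0.5016, -0.0719, 0.0574]
tcp_rot: [0.158, 0.987, -0.0, 0.0]
ft_force: [-2.5, -0.9, 7.2]
gripper_width: 0.0002
```

carry_out --series '[{"dr":[0,0,0],"xyz":[0,0,0.2],"hand":1},{"dr":[0,0,0],"xyz":[0,0,0.2],"hand":1},{"dr":[0,0,0],"xyz":[0,0,0.2],"hand":1},{"dr":[0,0,0],"xyz":[0,0,0.2],"hand":1},{"dr":[0,0,0],"xyz":[0,0,0.2],"hand":1}]'

```text
time_s: 8.55
eef_pos: [0.5016, -0.0719, 0.0573]
tcp_rot: [0.158, 0.987, -0.0, 0.0]
ft_force: [-3.2, 0.0, 8.2]
gripper_width: 0.0002
```

carry_out --series '[{"dr":[0,0,0],"xyz":[0,0,-5],"hand":1},{"dr":[0,0,0],"xyz":[0,0,-25],"hand":1},{"dr":[0,0,0],"xyz":[0,0,-60],"hand":1},{"dr":[0,0,0],"xyz":[0,0,-100],"hand":1},{"dr":[0,0,0],"xyz":[0,0,-120],"hand":1}]'

```text
time_s: 9.18
eef_pos: [0.5021, -0.072, 0.179]
tcp_rot: [0.158, 0.987, -0.0, 0.001]
ft_force: [0.4, -0.8, 0.2]
gripper_width: -0.0001
```

carry_out --series '[{"dr":[0,0,0],"xyz":[0,0,0],"hand":1},{"dr":[0,0,0],"xyz":[0,0,0],"hand":1},{"dr":[0,0,0],"xyz":[0,0,0],"hand":1},{"dr":[0,0,0],"xyz":[0,0,0],"hand":1}]'

```text
time_s: 9.68
eef_pos: [0.5013, -0.0718, 0.1764]
tcp_rot: [0.158, 0.987, 0.0, -0.001]
ft_force: [0.8, -0.2, -0.1]
gripper_width: -0.0001
```

Run:
```python
from rig import bot, eyes, ticket
import cv2,numpy as np
a=eyes.snapshot("side");cv2.imwrite("pics/side3.png",a[:,:,::-1])
b=cv2.imread("pics/side0.png")[:,:,::-1]
print("griddle patch diff",np.abs(a.astype(int)-b)[185:262,225:330].mean())
```

```text
griddle patch diff 7.096804782519068
```

View pics/side3.png

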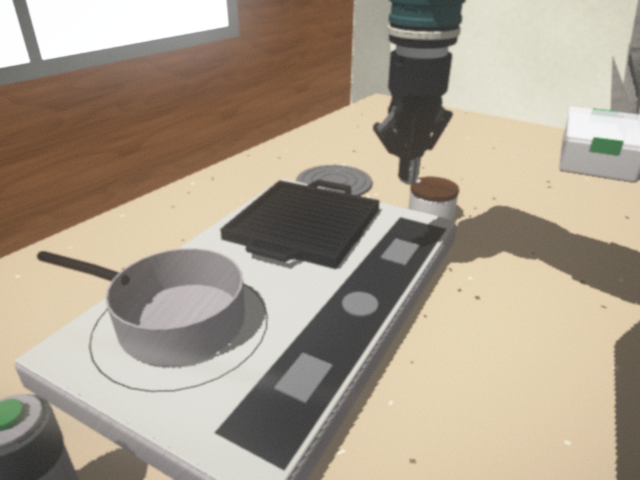

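The arm is free, the keys are clear, and the griddle's corners sit at the same pixels as at the start: about (224,230), (379,208) and (335,260). I'm handing in.

```bash
python3 -c "
from rig import ticket
print(ticket.close_job())"
```

```text
the job is handed in; nothing more can be done
None
```

I pressed the power key and then the right key, because the griddle stands on the right (-y) zone. The job is handed in at about 9.7 s; no verdict is reported.

- **Presses:** each key was pressed with the shut fingertips and held for about a second, with 7 to 8 N at the end of the hold. Each key went down about 1.7 mm of its 2 mm, so I stayed just short of the hard stop.
- **Clearance:** the arm was then raised about 120 mm and its force reading went back to about zero. The last picture shows it clear of all the keys.
- **Griddle:** by eye, its corners are within about 2 pixels of where they were in the first side picture. A brightness comparison of that patch with the first side picture gave a mean difference of 7 levels. I put that down to noise and lighting but did not check it further.
- **Key positions:** the two cameras disagreed by about 4 mm, so I used the average. That error is small compared with the size of the keys.

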